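Photometer check: lock the head collar and hold the reference plate in the slot

TASK

Check the photometer: first swing the knob on the arm of the head's lock collar clockwise until the collar is fully home against its locked stop, which brings the collar's window over the slot beneath it. Then take the check plate with the round grip out of the stand, pass its blade straight down through the slot, press it down against the sprung carrier until its shoulder lies flush on the collar floor, and finish while still holding it down there in the gripper, because the carrier lifts it out again if you let go. Leave the other two plates in the stand and do not disturb the other things on the bench.

Things in the scene. Friction and masses are not known exactly. Their poses are not given: they have to be found in the camera images.
- photometer: white bench photometer, fixed; origin on the bench under the axis of its round head, z up, its front (sloping console, operator's side) faces -x. Box from x = -84 to +54 mm and y = -74 to +74 mm, deck 56 mm high. The head stands on the deck: a fixed turret with the slot, and over it the lock collar
- slot_seat (a point): centre of the slot on the head axis, at the height of the collar floor where the plate's shoulder seats, 74 mm above the bench. z up; y runs along the slot, x across it (away from the operator). The fixed slot under the collar measures 36 (y) x 12 (x) mm for a 34 x 10 mm blade; its mouth 4 mm below this point is bevelled out to 42 x 18 mm
- collar (a joint): angle of the lock collar, rad: 0 unlocked, growing clockwise seen from above, 1.40 at the locked stop (arm at the index mark by the stop pin on the deck; another pin is at the unlocked end). Light friction (0.1 N m, about 2 N at the knob); stays where it is left. In the slot_seat frame the arm points to 220 deg minus this angle, measured from +x towards +y
- collar_center (a point): point on the collar's axis at its floor, turning with it. The collar is an aluminium ring of 84 mm outer diameter, top 78.5 mm above the bench; in its 60 mm bore lies the floor (top 74 mm) with a 40 x 18 mm window, which lies over the slot only when the collar is locked
- collar_knob (a point): middle of the upright black knob on the collar's arm, where to grip it: 102 mm above the bench, 61 mm from the collar axis. Round, 13 mm diameter, from 75.5 to 113.5 mm above the bench, on a 14 mm wide arm whose top is 76.5 mm high; keep fingertips above the ring top (78.5 mm). To lock, it moves on its circle in front of the head from the operator's right to his left
- carrier (a joint): how far the sprung carrier in the slot is pushed down, m: 0 at rest with its top 17 mm below slot_seat, about 0.029 with a plate fully home. It pushes up with about 1.5 N at rest and 3 N with a plate home
- round_grip (a point): centre of the round grip of the plate to use: a flat metal disc, 36 mm diameter, 12 mm thick. x across the thickness (grip these faces), y along the plate's width, z up; half a turn about z fits as well. 70 g. In the stand it is 88 mm above the bench; fully home in the photometer 34 mm above slot_seat. Top of the disc 18 mm above it
- round_foot (a point): lowest edge of that plate's blade, 80 mm below the grip centre. The blade is 34 (y) x 10 (x) mm and 46 mm long, with a V-shaped foot. Above it comes the shoulder (black light cap) 46 (y) x 26 (x) x 5 mm, underside 46 mm above this point, and a 14 mm wide neck up to the grip. Lift it 50 mm straight up to clear the stand
- square_grip (a point): centre of the square grip (34 x 34 x 12 mm) of another plate in the stand, otherwise alike; leave it
- tee_grip (a point): 12 mm below the middle of the cross bar of the T-shaped grip (bar 40 x 12 x 12 mm on a 14 mm stem) of the third plate in the stand, otherwise alike; leave it
- stand: grey stand fixed on the bench, origin at the centre of its underside; block 170 (x) x 46 (y) x 54 mm high with three slots in a row along its x axis, 56 mm apart, in which the three plates stand in any order, their widths along the row. Left of it (+y) runs a fixed grey hose up to 70 mm high, and beyond that stands the tall analyser: swing the arm past it close in and high
- jar: white specimen jar, 41 mm diameter, 58 mm high, loose; origin at the centre of its underside
- dropper: dropper bottle, 28 mm diameter, 70 mm high, loose; origin at the centre of its underside
- bottle: control solution bottle, 40 mm diameter, 85 mm high, loose; origin at the centre of its underside
- forceps: steel forceps, 130 mm long, lying flat, loose; origin at the centre of the underside

How it is judged:
By the outcome, as a careful person would: the job done as asked, in the order asked, and still so for the second after the job is handed in, while the arm keeps its last pose, push and grip.
It also fails if it takes over 67 s, if anything falls off the work surface, if the arm or the gripper's body presses on something with over 40 N, if the wrist force passes 120 N, or if a joint passes its speed limit or range.

ROBOT

A 7-joint arm with a two-finger parallel gripper is mounted at the origin on a cart in front of the work surface, level with it; the furniture and walls round the work are solid. World frame = base frame: x ahead of the robot, y to its left, z up, the work surface at z = 0. Lengths are in m, angles in rad, forces in N, time in s.
With the tool pointing down it reaches from about 0.425 to 0.95 m from the base axis. Payload 16.7 kg.
Tool frame: the origin (TCP) lies midway between the tips of the shut fingers; the grasp point (between the pads) lies 19 mm behind it (robot.tcp_to_grasp is the distance from the TCP to the grasp point, in m); z points along the fingers, y is the line along which they close (so a half turn about z gives the same grasp; the last joint's range is limited). The gripper opens to 94 mm and grips with 3 to 60 N. Pads are 16 mm wide; open, the fingers measure 119 mm over their backs; the gripper's body (75 mm by 177 mm) begins 78 mm behind the grasp point.
Start: joints at [1.185, 0.426, 0.074, 1.606, -0.034, 1.111, -0.067], TCP at [0.158, -0.656, 0.205] pointing down, gripper open.
Joint ranges: [-2.85, 2.85], [-0.5, 2.14], [-1.23, 1.37], [0.21, 2.46], [-1.02, 4.16], [0.16, 2.05], [-2.73, 2.73]. Speed limits (rad/s): [1.89, 1.89, 2.39, 2.39, 3.01, 3.01, 3.01].

INTERFACE

Orientations are given as a unit quaternion [w, x, y, z].
In Python, from station import robot gives the robot as it stands.
- The arm moves only by the tool apply_moves, never from a script. Its argument "increments" is a list that holds one entry, the list of rows, each a list of 7 numbers: the finger opening in mm, from 0 to 94, then the shift along the tool's x, y, z in mm, then the turn, a rotation vector about the tool's x, y, z in degrees. In form: [[[hand, x, y, z, wx, wy, wz], ...]]. A call has 1 to 5 rows; each row is the pose to reach, as a shift and turn from the pose commanded when the call began, along the tool's axes at that moment; what a row does not reach only later rows make up. A row lasts 1/10 s, in which the tool goes at most 50 mm and 8.59 degrees, less where a joint would pass 70% of its speed; a pose out of reach is approached as far as the arm can. A call with a gripper value outside its range is refused whole. The fingers move at their own pace and stop on an object; "squeeze" is the grip in N (left out, the last holds). Time passes only in rows, so rows that repeat a pose let the fingers close. It gives the time, the measured TCP pose, the force, the opening and the grip force at its end, in the units of the state.
- robot.read_state(): the state, without advancing time (a new reading comes with each control period).
- robot.get_image(name): name is "side" or "top"; returns the picture (384x512x3 uint8, red, green, blue); there is no depth.
- robot.camera_info(name): a dict with "mtx" (3x3 intrinsics, pixels), "xyz" and "rotation" of the camera in the world. Camera axes: x right, y down, z forward; pixel columns grow to the right and rows downward; lengths in m; the calibration is good to about 2 mm. A picture is of the moment at which its call begins. camera_info takes no time and is no camera call.
- robot.job_done(): hands the job in; it is judged then, once.
The state is a dict: "t": time; "joint_positions": joint angles; "qvel": joint speeds; "joint_torque": joint torques, N m; "tool_pos": TCP position; "tool_rot": TCP orientation; "contact_force": force on the tool from outside, world axes, zero at the start; "torque": the same for the moment, N m; "gripper_width": finger opening in m; "gripper_force": force on a finger pad.
Only numpy, scipy, OpenCV 4.12 (cv2) and the standard library are available. Lean on these libraries where they do the work, as an engineer would, in place of code of your own. Each camera call takes 0.05 s, during which the arm holds its last target. There are 200 camera calls.

## Working session

There is one attempt and no reset: what is moved stays moved. The work goes in short steps, Python scripts to look and compute and a tool call to move; the robot and the scene stay as the last step left them, time stands still between calls to the robot, and variables do not carry over. Pictures are saved under pics/ and viewed, at most 10 in all, crops included, and the job is handed in when it is done.

Besides the shell and the picture viewer there is one more tool, called after "Emit:" as name(argument=value, ...), one argument or row to a line, values as JSON. apply_moves: Moves the arm, as the interface text tells. Its arguments: {"type":"object","properties":{"increments":{"type":"array","items":{"type":"array","items":{"type":"array","items":{"type":"number"}}}},"squeeze":{"type":"number"}},"required":["increments"]}

```bash
mkdir -p pics; ls; python3 - <<'E'
from station import robot
import cv2
for n in("side","top"):
    cv2.imwrite(f"pics/{n}0.png",robot.get_image(n)[:,:,::-1]); i=robot.camera_info(n); print(n,i)
s=robot.read_state();print(s)
E
```

```text
pics
side {'mtx': array([[470.87334141,   0.        , 251.4397166 ],
       [  0.        , 470.87334141, 199.7690927 ],
       [  0.        ,   0.        ,   1.        ]]), 'xyz': array([0.35414912, 0.45267461, 0.47134648]), 'rotation': array([ 0.06093106, -0.10856309,  0.83973889, -0.5285263 ])}
top {'mtx': array([[459.28379016,   0.        , 259.50971921],
       [  0.        , 459.28379016, 197.43389133],
       [  0.        ,   0.        ,   1.        ]]), 'xyz': array([ 0.4398865 , -0.31734651,  0.94355151]), 'rotation': array([-0.04067151,  0.70671509, -0.70552713,  0.03363146])}
{'t': 0.1, 'joint_positions': array([ 1.1854669 ,  0.42669343,  0.07386469,  1.60652622, -0.03405991,
        1.11075703, -0.06710864]), 'qvel': array([-8.80127943e-04, -3.16506933e-03,  8.40849702e-04, -2.41460521e-03,
       -3.92955478e-05, -1.00906084e-04, -1.98492004e-03]), 'joint_torque': array([ 1.16170358e-02, -9.37466669e+01,  3.67872208e+00, -4.55037367e+01,
       -4.85319737e-02,  1.69207924e-02,  2.44407511e-05]), 'tool_pos': array([ 0.1575803 , -0.65596385,  0.2048374 ]), 'tool_rot': array([-5.48309024e-04,  9.93057870e-01,  1.17625465e-01, -1.26086865e-04]), 'contact_force': array([-0.58842984,  0.82905251, -0.41794915]), 'torque': array([-0.07403791,  0.02068993,  0.03492224]), 'gripper_force': 0.0, 'gripper_width': 0.09409833563124691}
```

View pics/side0.png

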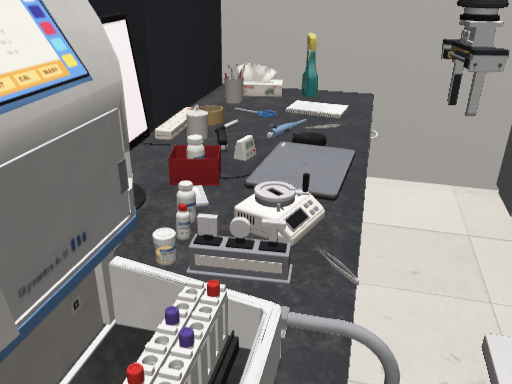

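View pics/top0.png

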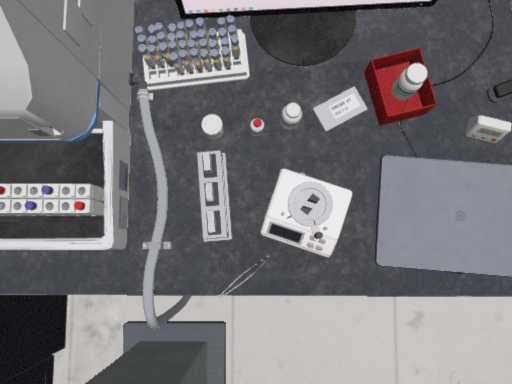

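The side view shows the stand at about (240,255). Its plates, from left (+x) to right, are square (207,225), round (240,228) and tee (272,230). The photometer is at (280,210), with its knob at (306,183). In the top view the stand is at (214,196), the head at (310,205) and the knob at (318,236). Next I'll zoom in and measure.

```bash
cat > h.py <<'E'
import numpy as np, cv2
from scipy.spatial.transform import Rotation as R
from station import robot
def ray(n,uv):
    i=robot.camera_info(n); q=i['rotation']
    M=R.from_quat([*q[1:],q[0]]).as_matrix()
    d=M@np.linalg.inv(i['mtx'])@[uv[0],uv[1],1.]
    return np.array(i['xyz']),d/np.linalg.norm(d)
def plane(n,uv,z):
    c,d=ray(n,uv); return c+d*(z-c[2])/d[2]
def proj(n,p):
    i=robot.camera_info(n); q=i['rotation']
    M=R.from_quat([*q[1:],q[0]]).as_matrix()
    v=i['mtx']@(M.T@(np.array(p)-i['xyz'])); return v[:2]/v[2]
def tri(a,b):
    (c1,d1),(c2,d2)=ray("top",a),ray("side",b)
    A=np.c_[d1,-d2]; s=np.linalg.lstsq(A,c2-c1,rcond=None)[0]
    p,q=c1+s[0]*d1,c2+s[1]*d2
    return (p+q)/2,np.linalg.norm(p-q)
E
python3 - <<'E'
from h import *
a=cv2.imread("pics/top0.png"); b=cv2.imread("pics/side0.png")
cv2.imwrite("pics/c_top.png",cv2.resize(a[140:265,190:360],None,fx=4.7,fy=4.7,interpolation=cv2.INTER_CUBIC))
cv2.imwrite("pics/c_side.png",cv2.resize(b[165:285,180:340],None,fx=5,fy=5,interpolation=cv2.INTER_CUBIC))
c,_=ray("top",(0,0))
# white deck
hsv=cv2.cvtColor(a,cv2.COLOR_BGR2HSV); m=((a.min(2)>190)).astype(np.uint8)*255; m[:,:255]=0;m[:,360:]=0;m[:165]=0;m[265:]=0
cs,_=cv2.findContours(m,cv2.RETR_EXTERNAL,cv2.CHAIN_APPROX_NONE); k=max(cs,key=cv2.contourArea)
r=cv2.minAreaRect(k); bx=cv2.boxPoints(r); print(r)
for p in bx: print(p,plane("top",p,.056)[:2])
E
```

```text
((306.3999938964844, 212.29998779296875), (74.94596862792969, 69.25386810302734), 18.43494987487793)
[259.9     233.29997] [ 0.464024   -0.30929927]
[281.80002 167.59999] [ 0.5922573  -0.35186148]
[352.9 191.3] [ 0.54572433 -0.48975136]
[330.99997 257.     ] [ 0.41904285 -0.44549558]
```

View pics/c_top.png

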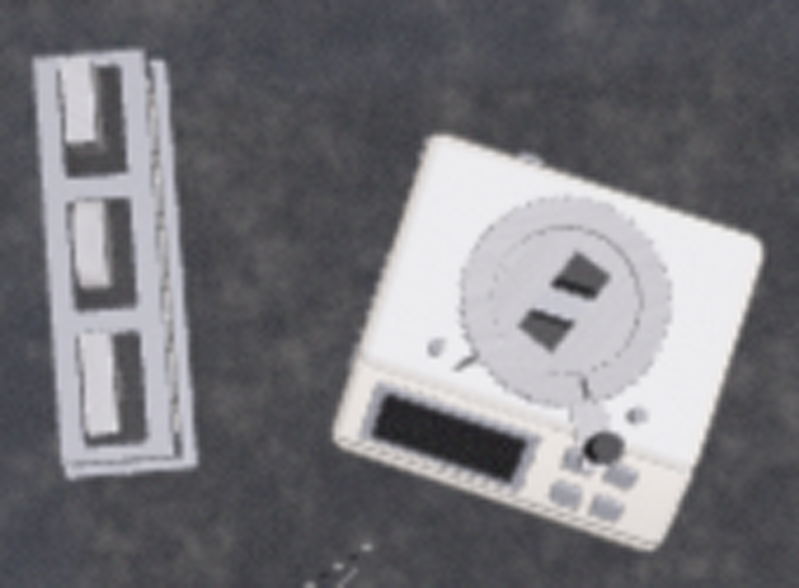

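View pics/c_side.png

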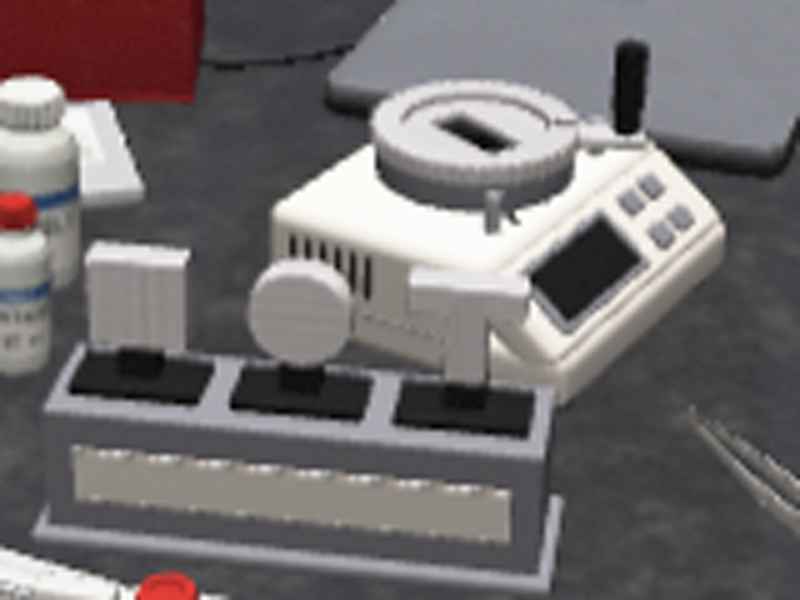

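```bash
python3 - <<'E'
from h import *
T=lambda x,y:((x+.5)/4.7-.5+190,(y+.5)/4.7-.5+140)
S=lambda x,y:((x+.5)/5-.5+180,(y+.5)/5-.5+165)
print("ring",plane("top",T(566,302),.0785))
print("ring edges",[plane("top",T(*p),.0785)[:2].round(4) for p in((460,302),(672,302),(566,195),(566,408))])
print("knob top",plane("top",T(604,447),.1135), tri(T(604,447),S(632,44)))
print("deck backmid",plane("top",T(600,190),.056))
# stand top corners
for p in((33,57),(143,50),(190,462),(65,478)): print("stand c",T(*p),plane("top",T(*p),.054)[:2])
# disc: top of disc edge line at z=.106
for p in((92,200),(92,288),(78,245),(106,245)): print("disc",plane("top",T(*p),.100)[:2])
print(tri(T(92,245),S(302,313)))
print("square",plane("top",T(80,100),.105),"tee",plane("top",T(98,382),.106))
for z in(.09,.1,.106):print("disc ctr",plane("top",T(92,244),z))
E
```

```text
ring [ 0.51906096 -0.40409803  0.0785    ]
ring edges [array([ 0.519 , -0.3615]), array([ 0.5191, -0.4466]), array([ 0.5625, -0.4045]), array([ 0.4765, -0.4037])]
knob top [ 0.46012693 -0.41460353  0.1135    ] (array([ 0.45929808, -0.41467935,  0.11365916]), np.float64(0.001660621007804437))
deck backmid [ 0.56776426 -0.42087154  0.056     ]
stand c (196.62765957446808, 151.7340425531915) [ 0.62417837 -0.18422522]
stand c (220.03191489361703, 150.24468085106383) [ 0.62716844 -0.23036461]
stand c (230.03191489361703, 237.90425531914894) [ 0.45510003 -0.25162403]
stand c (203.43617021276594, 241.3085106382979) [ 0.44844811 -0.20030349]
disc [ 0.55728242 -0.21538627]
disc [ 0.5223768  -0.21586498]
disc [ 0.53938961 -0.21011017]
disc [ 0.53940107 -0.22115228]
(array([ 0.53991764, -0.21425996,  0.08683993]), np.float64(0.0020845338016921696))
square [ 0.59638109 -0.21070658  0.105     ] tee [ 0.48510159 -0.21942359  0.106     ]
disc ctr [ 0.54097632 -0.21442028  0.09      ]
disc ctr [ 0.53979197 -0.21562614  0.1       ]
disc ctr [ 0.53908137 -0.21634965  0.106     ]
```

```bash
cat >> h.py <<'E'
def go(x,y,z,th):
    """tool-frame shift (mm) and turn (deg) from the measured pose to TCP x,y,z, closing line at world angle th"""
    s=robot.read_state(); q=s['tool_rot']; M=R.from_quat([*q[1:],q[0]])
    t=np.radians(th); D=R.from_matrix(np.array([[-np.sin(t),np.cos(t),0],[np.cos(t),np.sin(t),0],[0,0,-1]]))
    D=R.from_matrix(np.array([[-np.sin(t),np.cos(t),0],[np.cos(t),np.sin(t),0],[0,0,-1]]).T) if 1 else D
    d=M.inv().apply(np.array([x,y,z])-s['tool_pos'])*1000
    print("go",d.round(1),np.degrees((M.inv()*D).as_rotvec()).round(2))
def st():
    s=robot.read_state(); q=s['tool_rot']; M=R.from_quat([*q[1:],q[0]]).as_matrix()
    print("t",round(s['t'],2),"pos",s['tool_pos'].round(4),"yang",np.degrees(np.arctan2(M[1,1],M[0,1])).round(2),"tilt",np.degrees(np.arccos(-M[2,2])).round(2),"F",s['contact_force'].round(1),"w",s['gripper_width'].round(4),s['gripper_force'],"j",s['joint_positions'].round(2))
E
sed -i '/D=R.from_matrix(np.array(\[\[-np.sin(t),np.cos(t),0\],\[np.cos(t),np.sin(t),0\],\[0,0,-1\]\]))$/s/;.*//; s/ if 1 else D//' h.py
python3 -c "
from h import *
st();go(.4596,-.4147,.19,-114)"
```

```text
Traceback (most recent call last):
  File "h.py", line 29, in st
    print("t",round(s['t'],2),"pos",s['tool_pos'].round(4),"yang",np.degrees(np.arctan2(M[1,1],M[0,1])).round(2),"tilt",np.degrees(np.arccos(-M[2,2])).round(2),"F",s['contact_force'].round(1),"w",s['gripper_width'].round(4),s['gripper_force'],"j",s['joint_positions'].round(2))
                                                                                                                                                                                                    ^^^^^^^^^^^^^^^^^^^^^^^^
AttributeError: 'float' object has no attribute 'round'
```

```bash
sed -i "s/s\['gripper_width'\].round(4)/round(s['gripper_width'],4)/" h.py
python3 -c "
from h import *
st();go(.4596,-.4147,.19,-114)"
```

```text
t 0.1 pos [ 0.1576 -0.656   0.2048] yang -76.49 tilt 0.06 F [-0.6  0.8 -0.4] w 0.0941 0.0 j [ 1.19  0.43  0.07  1.61 -0.03  1.11 -0.07]
go [ 350. -164.   15.] [-6.000e-02  3.000e-02  3.751e+01]
```

Emit:
apply_moves(
  increments=[
    [[60,50,-23,2,0,0,8],[60,100,-47,4,0,0,16],[60,145,-68,6,0,0,24],[60,190,-89,8,0,0,32],[60,235,-110,10,0,0,37.5]],
  ],
)

```text
t: 0.6
tool_pos: [0.3506, -0.5017, 0.1958]
tool_rot: [-0.0, 0.978, -0.211, -0.0]
contact_force: [0.3, -0.4, 0.0]
gripper_width: 0.0605
gripper_force: 0.0
```

```bash
python3 -c "
from h import *
st();go(.4596,-.4147,.15,-114)"
```

```text
t 0.6 pos [ 0.3506 -0.5017  0.1958] yang -114.34 tilt 0.02 F [ 0.3 -0.4  0. ] w 0.0605 0.0 j [ 0.76  0.33  0.12  1.77 -0.04  1.04 -1.1 ]
go [  63.5 -124.1   45.8] [-0.    0.02 -0.34]
```

Emit:
apply_moves(
  increments=[
    [[60,20,-40,12,0,0,0],[60,40,-80,25,0,0,0],[60,63,-124,45,0,0,0],[60,63,-124,45,0,0,0],[60,63,-124,45,0,0,0]],
  ],
)

```text
t: 1.1
tool_pos: [0.4583, -0.414, 0.1501]
tool_rot: [-0.0, 0.978, -0.206, -0.001]
contact_force: [-1.1, -0.5, -0.3]
gripper_width: 0.06
gripper_force: 0.0
```

```bash
python3 -c "
from h import *
st();go(.4596,-.4147,.085,-114)
cv2.imwrite('pics/a.png',np.hstack([cv2.resize(robot.get_image(n)[y:y+120,x:x+100,::-1],None,fx=4,fy=4,interpolation=cv2.INTER_CUBIC) for n,x,y in(('side',240,110),('top',270,170))]))"
```

```text
t 1.1 pos [ 0.4583 -0.414   0.1501] yang -113.83 tilt 0.1 F [-1.1 -0.5 -0.3] w 0.06 0.0 j [ 0.58  0.39  0.06  1.79 -0.03  0.96 -1.33]
go [ 1.6  0.2 65.1] [-0.03  0.1   0.17]
```

View pics/a.png

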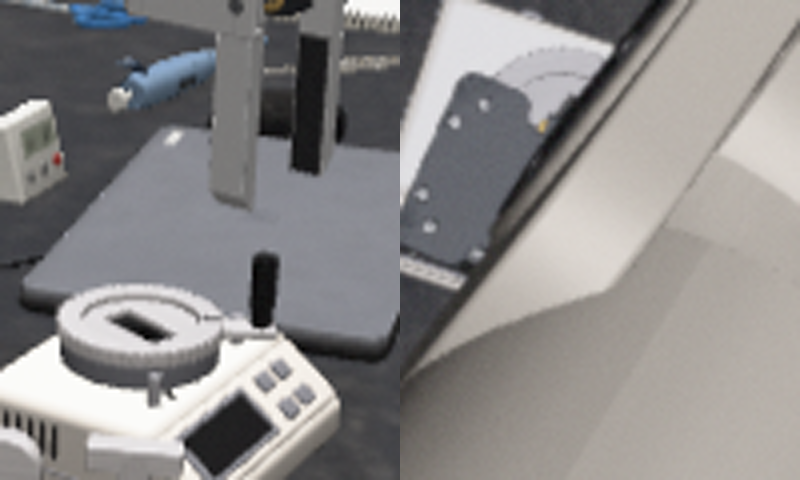

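The side half of the picture shows the open fingers above and on both sides of the knob (knob at crop (264,290), fingers at (235,200) and (310,170)). I'll lower and grip.

Emit:
apply_moves(
  increments=[
    [[60,1.5,0,30,0,0,0],[60,1.5,0,50,0,0,0],[60,1.5,0,64,0,0,0],[60,1.5,0,65,0,0,0],[15,1.5,0,65,0,0,0]],
  ],
  squeeze=15,
)

```text
t: 1.7
tool_pos: [0.4587, -0.4168, 0.0866]
tool_rot: [0.0, 0.978, -0.208, 0.0]
contact_force: [0.7, -0.5, 0.2]
gripper_width: 0.0553
gripper_force: 0.0
```

Emit:
apply_moves(
  increments=[
    [[5,0,0,0,0,0,0],[5,0,0,0,0,0,0],[5,0,0,0,0,0,0],[5,0,0,0,0,0,0],[5,0,0,0,0,0,0]],
  ],
  squeeze=15,
)

```text
t: 2.2
tool_pos: [0.4591, -0.416, 0.0862]
tool_rot: [0.0, 0.978, -0.208, 0.0]
contact_force: [-0.4, 0.6, -0.4]
gripper_width: 0.0154
gripper_force: 0.0
```

```bash
python3 -c "
from h import *
st()
s=robot.read_state();C=np.array([.519,-.404]);d=s['tool_pos'][:2]-C;print(np.hypot(*d),np.degrees(np.arctan2(d[1],d[0])))
def arc(a):
  a=np.radians(a);go(C[0]+.061*np.cos(a),C[1]+.061*np.sin(a),.085,-114)
for a in(183,176,169,162,155,148,141,134,127,121,118):print(a);arc(a)"
```

```text
t 2.2 pos [ 0.4591 -0.416   0.0862] yang -113.99 tilt 0.01 F [-0.4  0.6 -0.4] w 0.0154 0.0 j [ 0.59  0.46  0.05  1.84 -0.03  0.84 -1.33]
0.061044370000141214 -168.6693644179162
183
go [-4.5 -7.6  1.2] [-0.   -0.01  0.01]
176
go [ -7.5 -14.4   1.2] [-0.   -0.01  0.01]
169
go [ -9.6 -21.6   1.2] [-0.   -0.01  0.01]
162
go [-10.9 -28.9   1.2] [-0.   -0.01  0.01]
155
go [-11.2 -36.4   1.2] [-0.   -0.01  0.01]
148
go [-10.6 -43.8   1.2] [-0.   -0.01  0.01]
141
go [ -9.1 -51.1   1.2] [-0.   -0.01  0.01]
134
go [ -6.7 -58.2   1.2] [-0.   -0.01  0.01]
127
go [ -3.5 -64.9   1.2] [-0.   -0.01  0.01]
121
go [ -0.2 -70.3   1.2] [-0.   -0.01  0.01]
118
go [  1.7 -72.9   1.2] [-0.   -0.01  0.01]
```

Emit:
apply_moves(
  increments=[
    [[5,0,0,0,0,0,0],[5,0,0,0,0,0,0],[5,-4.5,-7.5,0,0,0,0],[5,-7.5,-14.5,0,0,0,0],[5,-9.5,-21.5,0,0,0,0]],
  ],
  squeeze=15,
)

```text
t: 2.7
tool_pos: [0.4576, -0.3931, 0.086]
tool_rot: [0.0, 0.978, -0.209, -0.001]
contact_force: [-8.2, -4.4, 3.7]
gripper_width: 0.0129
gripper_force: 15.0
```

Emit:
apply_moves(
  increments=[
    [[5,-1.5,-7.5,0,0,0,0],[5,-1.5,-15,0,0,0,0],[5,-1,-22.5,0,0,0,0],[5,0.5,-29.5,0,0,0,0],[5,3,-36.5,0,0,0,0]],
  ],
)

```text
t: 3.2
tool_pos: [0.4759, -0.3604, 0.0859]
tool_rot: [0.0, 0.978, -0.208, -0.001]
contact_force: [-4.0, -3.1, 0.1]
gripper_width: 0.0123
gripper_force: 15.0
```

```bash
cat > k.py <<'E'
from h import *
st()
s=robot.read_state();C=np.array([.519,-.404]);d=s['tool_pos'][:2]-C;print(np.hypot(*d),np.degrees(np.arctan2(d[1],d[0])))
def arc(a):
  a=np.radians(a);go(C[0]+.061*np.cos(a),C[1]+.061*np.sin(a),.085,-114)
for a in(127,124,121,118,115,112):print(a);arc(a)
E
python3 k.py
```

```text
t 3.2 pos [ 0.4759 -0.3604  0.0859] yang -114.04 tilt 0.06 F [-4.  -3.1  0.1] w 0.0123 15.000092089176178 j [ 0.51  0.43  0.04  1.89 -0.02  0.82 -1.43]
0.061298270150926044 134.7162170884047
127
go [ 3.8 -7.3  0.9] [ 0.04  0.05 -0.04]
124
go [  5.4 -10.1   0.9] [ 0.04  0.05 -0.04]
121
go [  7.1 -12.7   0.9] [ 0.04  0.05 -0.04]
118
go [  9.  -15.3   0.9] [ 0.04  0.05 -0.04]
115
go [ 11.1 -17.8   0.9] [ 0.04  0.05 -0.04]
112
go [ 13.2 -20.1   0.8] [ 0.04  0.05 -0.04]
```

Emit:
apply_moves(
  increments=[
    [[5,3,-6,0,0,0,0],[5,5,-10,0,0,0,0],[5,7,-12.5,0,0,0,0],[5,9,-15.5,0,0,0,0],[5,9,-15.5,0,0,0,0]],
  ],
)

```text
t: 3.7
tool_pos: [0.4881, -0.3519, 0.0857]
tool_rot: [0.001, 0.978, -0.209, -0.002]
contact_force: [-17.3, -10.2, 4.0]
gripper_width: 0.0124
gripper_force: 15.0
```

```bash
python3 k.py|head -2
```

```text
t 3.7 pos [ 0.4881 -0.3519  0.0857] yang -114.13 tilt 0.27 F [-17.3 -10.2   4. ] w 0.0124 15.001422241330147 j [ 0.48  0.44  0.04  1.88 -0.02  0.83 -1.46]
0.0606135275449501 120.68718767611583
```

Emit:
apply_moves(
  increments=[
    [[5,0,0,0,0,0,0],[40,0,0,0,0,0,0],[40,0,0,0,0,0,0],[40,0,0,0,0,0,0],[40,0,0,0,0,0,0]],
  ],
)

```text
t: 4.2
tool_pos: [0.4918, -0.3495, 0.0861]
tool_rot: [-0.0, 0.978, -0.208, 0.0]
contact_force: [0.5, -0.2, -0.3]
gripper_width: 0.0393
gripper_force: 0.0
```

Emit:
apply_moves(
  increments=[
    [[40,0,0,-15,0,0,0],[40,0,0,-40,0,0,0],[70,0,0,-85,0,0,0],[70,0,0,-120,0,0,0],[70,0,0,-120,0,0,0]],
  ],
)

```text
t: 4.7
tool_pos: [0.4935, -0.3512, 0.2123]
tool_rot: [0.001, 0.978, -0.208, 0.004]
contact_force: [0.3, -0.3, 0.2]
gripper_width: 0.0602
gripper_force: 0.0
```

```bash
python3 -c "
from h import *
st();go(.540,-.215,.17,-85.3)"
```

```text
t 4.7 pos [ 0.4935 -0.3512  0.2123] yang -114.0 tilt 0.48 F [ 0.3 -0.3  0.2] w 0.0602 0.0 j [ 0.47  0.3   0.05  1.77 -0.02  1.06 -1.46]
go [ -13.2 -143.3   42.1] [  0.15  -0.46 -28.7 ]
```

Emit:
apply_moves(
  increments=[
    [[60,-3,-36,2,0,0,-7],[60,-6,-72,10,0,0,-14],[60,-10,-108,20,0,0,-21],[60,-13,-143,32,0.1,-0.4,-28.5],[60,-13,-143,42,0.1,-0.4,-28.5]],
  ],
)

```text
t: 5.2
tool_pos: [0.5393, -0.2087, 0.1641]
tool_rot: [-0.002, 0.999, 0.045, -0.003]
contact_force: [0.3, -0.6, 0.5]
gripper_width: 0.0604
gripper_force: 0.0
```

```bash
python3 -c "
from h import *
st();go(.540,-.215,.075,-85.3)
cv2.imwrite('pics/b.png',np.hstack([cv2.resize(robot.get_image(n)[y:y+140,x:x+100,::-1],None,fx=4,fy=4,interpolation=cv2.INTER_CUBIC) for n,x,y in(('side',225,130),('top',260,140))]))"
```

```text
t 5.2 pos [ 0.5393 -0.2087  0.1641] yang -84.87 tilt 0.42 F [ 0.3 -0.6  0.5] w 0.0604 0.0 j [ 0.35  0.32 -0.11  1.86  0.04  0.97 -1.26]
go [ 0.6  6.8 89.1] [-0.3   0.3   0.43]
```

View pics/b.png

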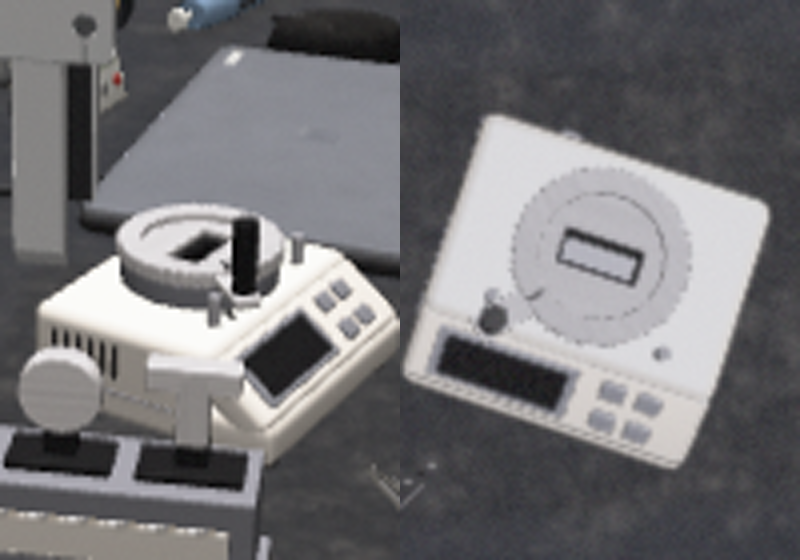

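The collar is at its locked stop: the arm is by the pin at crop (490,300), and the window lies over the open slot at crop (600,257). I'll measure the slot and then descend on the disc.

```bash
python3 - <<'E'
from h import *
T=lambda x,y:((x-400+.5)/4-.5+260,(y+.5)/4-.5+140)
b=cv2.imread("pics/b.png")[:,400:]
g=cv2.cvtColor(b,cv2.COLOR_BGR2GRAY); m=np.zeros_like(g); m[220:300,145:255]=(g[220:300,145:255]<120)*255
cs,_=cv2.findContours(m,cv2.RETR_EXTERNAL,cv2.CHAIN_APPROX_NONE); k=max(cs,key=cv2.contourArea)
r=cv2.minAreaRect(k);print("win",r)
P=[plane("top",T(x+400,y),.074)[:2] for x,y in cv2.boxPoints(r)];print(np.round(P,4),np.mean(P,0))
for i in range(2): d=P[i+1]-P[i];print(np.hypot(*d),np.degrees(np.arctan2(d[1],d[0])))
k0=plane("top",T(491,318),.1135)[:2]; print("knob",k0)
c=plane("top",T(601,257),.0785)[:2]; d=k0-c; print("ring",c,np.hypot(*d),np.degrees(np.arctan2(d[1],d[0])))
for p,n in(((488,115),'bl'),((768,205),'br'),((405,378),'fl'),((680,468),'fr')): print(n,plane("top",T(*p),.056)[:2])
E
```

```text
win ((200.20001220703125, 256.4000244140625), (84.11658477783203, 36.68241500854492), 18.43494987487793)
[[ 0.5177 -0.3822]
 [ 0.5344 -0.3878]
 [ 0.5217 -0.4256]
 [ 0.5051 -0.4199]] [ 0.51974679 -0.40385895]
0.01755109058642558 -18.689728465769676
0.039827100484148385 -108.53475780284874
knob [ 0.48809163 -0.35039172]
ring [ 0.51903535 -0.40380166] 0.06172629564603699 120.08639948379916
bl [ 0.59072273 -0.35151496]
br [ 0.54655307 -0.4872956 ]
fl [ 0.46244206 -0.31118152]
fr [ 0.4197486  -0.44287731]
```

Emit:
apply_moves(
  increments=[
    [[60,0.5,6.5,20,-0.3,0.3,0.4],[60,0.5,6.5,45,-0.3,0.3,0.4],[60,0.5,6.5,70,-0.3,0.3,0.4],[60,0.5,6.5,87,-0.3,0.3,0.4],[60,0.5,6.5,87,-0.3,0.3,0.4]],
  ],
)

```text
t: 5.8
tool_pos: [0.5364, -0.2212, 0.0756]
tool_rot: [0.001, 0.999, 0.034, -0.002]
contact_force: [-0.2, -0.2, 0.4]
gripper_width: 0.0599
gripper_force: 0.0
```

```bash
python3 -c "
from h import *
st();go(.540,-.215,.073,-85.3)"
```

```text
t 5.8 pos [ 0.5364 -0.2212  0.0756] yang -86.05 tilt 0.24 F [-0.2 -0.2  0.4] w 0.0599 0.0 j [ 0.35  0.43 -0.09  1.93  0.06  0.8  -1.27]
go [ 4.1 -5.9  2.6] [ 0.07  0.23 -0.75]
```

Emit:
apply_moves(
  increments=[
    [[60,0,0,0,0,0,0],[60,0,0,0,0,0,0]],
  ],
)

```text
t: 6.0
tool_pos: [0.5386, -0.2209, 0.0784]
tool_rot: [0.001, 0.999, 0.035, 0.0]
contact_force: [0.4, 0.1, 0.6]
gripper_width: 0.0598
gripper_force: 0.0
```

```bash
python3 -c "
from h import *
st();go(.540,-.215,.073,-85.3)"
```

```text
t 6.0 pos [ 0.5386 -0.2209  0.0784] yang -85.96 tilt 0.16 F [0.4 0.1 0.6] w 0.0598 0.0 j [ 0.35  0.42 -0.09  1.92  0.06  0.8  -1.27]
go [ 1.8 -5.8  5.4] [ 0.15 -0.03 -0.66]
```

Emit:
apply_moves(
  increments=[
    [[60,1.8,-5.8,5.4,0,0,-0.65],[60,1.8,-5.8,5.4,0,0,-0.65],[60,1.8,-5.8,5.4,0,0,-0.65],[22,1.8,-5.8,5.4,0,0,-0.65],[22,1.8,-5.8,5.4,0,0,-0.65]],
  ],
  squeeze=8,
)

```text
t: 6.5
tool_pos: [0.5394, -0.2143, 0.0717]
tool_rot: [0.001, 0.999, 0.041, -0.0]
contact_force: [-0.6, -0.8, -0.1]
gripper_width: 0.047
gripper_force: 0.0
```

```bash
python3 -c "
from h import *
st();go(.540,-.215,.073,-85.3)
cv2.imwrite('pics/d.png',cv2.resize(robot.get_image('side')[160:290,170:330,::-1],None,fx=4,fy=4,interpolation=cv2.INTER_CUBIC))"
```

```text
t 6.5 pos [ 0.5394 -0.2143  0.0717] yang -85.25 tilt 0.12 F [-0.6 -0.8 -0.1] w 0.047 0.0 j [ 0.34  0.43 -0.1   1.93  0.06  0.78 -1.28]
go [ 0.6  0.7 -1.3] [0.11 0.05 0.05]
```

View pics/d.png

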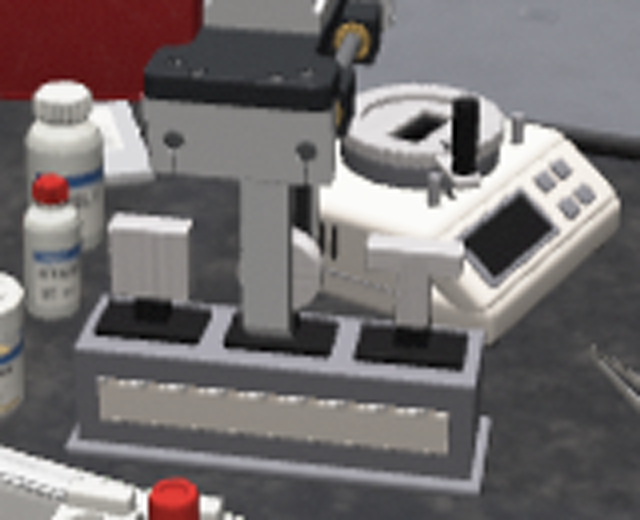

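The side view shows the near finger at (265,250) in front of the round disc, clear of the square and tee plates, with its tip above the stand top. I'll close the fingers.

Emit:
apply_moves(
  increments=[
    [[6,0.5,0.5,-1,0,0,0],[6,0.5,0.5,-1,0,0,0],[6,0.5,0.5,-1,0,0,0],[6,0.5,0.5,-1,0,0,0],[6,0.5,0.5,-1,0,0,0]],
  ],
  squeeze=8,
)

```text
t: 7.05
tool_pos: [0.5398, -0.2147, 0.0726]
tool_rot: [0.001, 0.999, 0.041, -0.001]
contact_force: [-0.2, -0.4, -0.2]
gripper_width: 0.0116
gripper_force: 8.0
```

Emit:
apply_moves(
  increments=[
    [[6,0,0,0,0,0,0],[6,0,0,0,0,0,0],[6,0,0,0,0,0,0]],
  ],
  squeeze=8,
)

```text
t: 7.35
tool_pos: [0.5398, -0.2147, 0.0726]
tool_rot: [0.001, 0.999, 0.042, -0.0]
contact_force: [0.1, 0.2, -0.5]
gripper_width: 0.012
gripper_force: 8.0
```

```bash
python3 -c "
from h import *
st()"
```

```text
t 7.35 pos [ 0.5398 -0.2147  0.0726] yang -85.24 tilt 0.12 F [ 0.1  0.2 -0.5] w 0.012 7.999425446614623 j [ 0.34  0.43 -0.1   1.93  0.06  0.79 -1.28]
```

Emit:
apply_moves(
  increments=[
    [[6,0,0,0,0,0,0],[6,0,0,0,0,0,0],[6,0,0,-10,0,0,0],[6,0,0,-25,0,0,0],[6,0,0,-40,0,0,0]],
  ],
  squeeze=40,
)

```text
t: 7.85
tool_pos: [0.5401, -0.2146, 0.1143]
tool_rot: [0.001, 0.999, 0.042, -0.0]
contact_force: [0.4, 0.4, 0.5]
gripper_width: 0.0117
gripper_force: 40.0
```

Emit:
apply_moves(
  increments=[
    [[6,0,0,-15,0,0,0],[6,0,0,-40,0,0,0],[6,0,0,-75,0,0,0],[6,0,0,-105,0,0,0],[6,0,0,-105,0,0,0]],
  ],
)

```text
t: 8.35
tool_pos: [0.542, -0.215, 0.2231]
tool_rot: [0.002, 0.999, 0.041, 0.003]
contact_force: [0.5, 0.3, -1.0]
gripper_width: 0.0119
gripper_force: 40.0
```

Emit:
apply_moves(
  increments=[
    [[6,0,0,0,0,0,0],[6,0,0,0,0,0,0]],
  ],
)

```text
t: 8.55
tool_pos: [0.5395, -0.2142, 0.2173]
tool_rot: [0.001, 0.999, 0.042, -0.001]
contact_force: [0.8, 0.5, -0.3]
gripper_width: 0.0118
gripper_force: 40.0
```

```bash
python3 -c "
from h import *
st();go(.5195,-.4039,.217,-18.6)"
```

```text
t 8.55 pos [ 0.5395 -0.2142  0.2173] yang -85.24 tilt 0.13 F [ 0.8  0.5 -0.3] w 0.0118 39.99949123710394 j [ 0.35  0.27 -0.1   1.8   0.03  1.08 -1.25]
go [-35.7 187.4   0.6] [ 2.000e-02  1.400e-01 -6.664e+01]
```

Emit:
apply_moves(
  increments=[
    [[6,-4,23,0,0,0,-8],[6,-8,47,0,0,0,-16],[6,-13,70,0,0,0,-24],[6,-17,94,0,0,0,-32],[6,-22,117,0,0,0,-40]],
  ],
)

```text
t: 9.05
tool_pos: [0.5271, -0.3335, 0.2167]
tool_rot: [-0.0, 0.924, 0.383, -0.001]
contact_force: [0.0, -0.8, -1.1]
gripper_width: 0.0118
gripper_force: 40.0
```

Emit:
apply_moves(
  increments=[
    [[6,0,0,0,0,0,-8],[6,0,0,0,0,0,-16],[6,0,0,0,0,0,-24],[6,0,0,0,0,0,-26.6],[6,0,0,0,0,0,-26.6]],
  ],
)

```text
t: 9.55
tool_pos: [0.5272, -0.3327, 0.2168]
tool_rot: [-0.0, 0.812, 0.583, -0.001]
contact_force: [0.4, 0.1, -1.5]
gripper_width: 0.0116
gripper_force: 40.0
```

Emit:
apply_moves(
  increments=[
    [[6,0,0,0,0,0,0],[6,0,0,0,0,0,0]],
  ],
)

```text
t: 9.75
tool_pos: [0.5276, -0.3327, 0.2174]
tool_rot: [0.0, 0.813, 0.583, -0.001]
contact_force: [-0.2, -0.5, -1.3]
gripper_width: 0.012
gripper_force: 40.0
```

```bash
python3 -c "
from h import *
st();go(.5195,-.4039,.17,-18.6)"
```

```text
t 9.75 pos [ 0.5276 -0.3327  0.2174] yang -18.72 tilt 0.12 F [-0.2 -0.5 -1.3] w 0.012 39.999467208981514 j [ 0.64  0.34 -0.23  1.7   0.09  1.11  0.05]
go [-70.   15.2  47.6] [-0.05  0.11 -0.12]
```

Emit:
apply_moves(
  increments=[
    [[6,-30,7,10,0,0,0],[6,-60,13,20,0,0,0],[6,-70,15.2,32,0,0,0],[6,-70,15.2,32,0,0,0],[6,-70,15.2,32,0,0,0]],
  ],
)

```text
t: 10.25
tool_pos: [0.5201, -0.4029, 0.1858]
tool_rot: [0.0, 0.812, 0.583, -0.001]
contact_force: [0.4, 0.1, -0.3]
gripper_width: 0.0116
gripper_force: 40.0
```

Emit:
apply_moves(
  increments=[
    [[6,0,0,0,0,0,0],[6,0,0,0,0,0,0]],
  ],
)

```text
t: 10.45
tool_pos: [0.5205, -0.4031, 0.1868]
tool_rot: [0.001, 0.812, 0.584, -0.001]
contact_force: [0.2, -0.1, -1.0]
gripper_width: 0.0118
gripper_force: 40.0
```

```bash
python3 -c "
from h import *
st();go(.5195,-.4039,.15,-18.6)
im=robot.get_image('side')[...,::-1];cv2.imwrite('pics/e_full.png',im)
cv2.imwrite('pics/e.png',cv2.resize(im[100:240,220:340],None,fx=4.2,fy=4.2,interpolation=cv2.INTER_CUBIC))
p=robot.read_state()['tool_pos'];g=p+[0,0,.0154]
print('grip',proj('side',g),'foot',proj('side',g-[0,0,.08]),'slot',proj('side',[.5195,-.4039,.074]))"
```

```text
t 10.45 pos [ 0.5205 -0.4031  0.1868] yang -18.57 tilt 0.13 F [ 0.2 -0.1 -1. ] w 0.0118 39.9995506927371 j [ 0.71  0.42 -0.2   1.65  0.1   1.07  0.16]
go [-1.  -0.7 36.8] [0.05 0.12 0.03]
grip [275.86565904 129.44029511] foot [274.45988734 168.30210236] slot [274.15735149 190.24143774]
```

View pics/e.png

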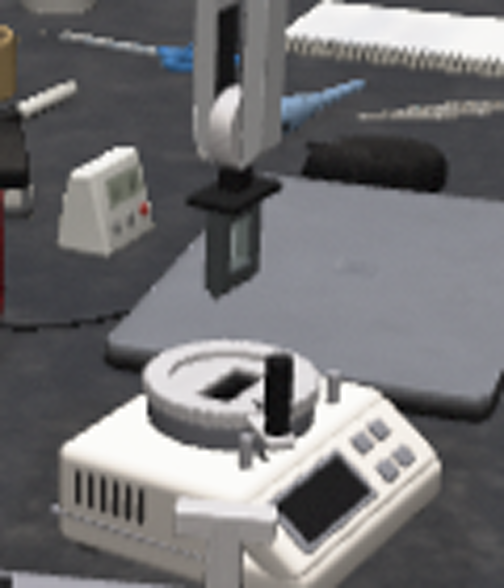

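The plate hangs upright in the gripper, with its blade foot at crop (215,297) and shoulder at (235,192). Below it the slot window is at (232,385). I'll check the seen corners against the assumed pose.

```bash
python3 -c "
from h import *
p=robot.read_state()['tool_pos'];g=p+[0,0,.0154]
a=np.radians(-18.57);X=np.array([np.cos(a),np.sin(a),0]);Y=np.array([-np.sin(a),np.cos(a),0])
C=lambda q:((proj('side',q)-[220,100]+.5)*4.2-.5).round(0)
f=g-[0,0,.08]
for z in(.046,.051):
  for sx in(1,-1):
    for sy in(1,-1):print('sh',z,sx,sy,C(f+X*sx*.013+Y*sy*.023+[0,0,z]))
for sx in(1,-1):
    for sy in(1,-1):print('bl',sx,sy,C(f+X*sx*.005+Y*sy*.017+[0,0,.046]),C(f+X*sx*.005+Y*sy*.017+[0,0,.005]))
print('disc top',C(g+[0,0,.018]),'bottom',C(g-[0,0,.018]))
"
```

```text
sh 0.046 1 1 [184. 204.]
sh 0.046 1 -1 [234. 178.]
sh 0.046 -1 1 [233. 215.]
sh 0.046 -1 -1 [282. 188.]
sh 0.051 1 1 [184. 194.]
sh 0.051 1 -1 [235. 168.]
sh 0.051 -1 1 [233. 205.]
sh 0.051 -1 -1 [283. 178.]
bl 1 1 [206. 204.] [203. 287.]
bl 1 -1 [243. 184.] [240. 266.]
bl -1 1 [224. 208.] [221. 292.]
bl -1 -1 [261. 188.] [258. 270.]
disc top [238.  87.] bottom [235. 163.]
```

```bash
python3 -c "
import cv2
im=cv2.imread('pics/e_full.png')[120:200,250:310]
cv2.imwrite('pics/e2.png',cv2.resize(im,None,fx=7,fy=7,interpolation=cv2.INTER_CUBIC))"
```

```text
(no output)
```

View pics/e2.png

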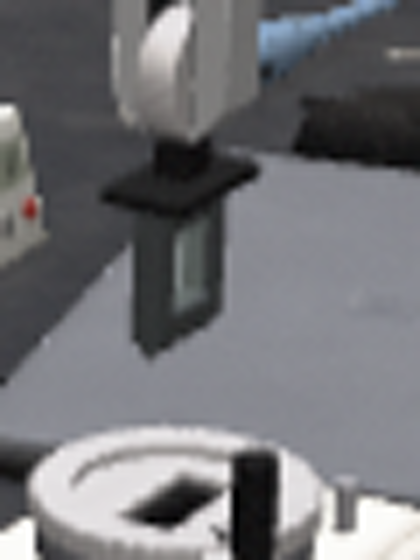

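All corners agree within about 1 px (2 mm). I'll correct sideways, lower the foot to just above the floor and settle.

Emit:
apply_moves(
  increments=[
    [[6,-1,-0.7,15,0,0,0],[6,-1,-0.7,30,0,0,0],[6,-1,-0.7,43,0,0,0],[6,-1,-0.7,43,0,0,0],[6,-1,-0.7,43,0,0,0]],
  ],
)

```text
t: 11.0
tool_pos: [0.5186, -0.4047, 0.1424]
tool_rot: [0.0, 0.812, 0.583, -0.001]
contact_force: [0.5, 1.0, -0.3]
gripper_width: 0.0114
gripper_force: 40.0
```

Emit:
apply_moves(
  increments=[
    [[6,0,0,0,0,0,0],[6,0,0,0,0,0,0]],
  ],
)

```text
t: 11.2
tool_pos: [0.519, -0.4051, 0.1436]
tool_rot: [0.001, 0.812, 0.583, -0.001]
contact_force: [-0.1, 0.4, -0.3]
gripper_width: 0.012
gripper_force: 40.0
```

```bash
python3 -c "
from h import *
st();go(.5195,-.4039,.0926,-18.6)"
```

```text
t 11.2 pos [ 0.519  -0.4051  0.1436] yang -18.65 tilt 0.14 F [-0.1  0.4 -0.3] w 0.012 39.99950386583805 j [ 0.71  0.46 -0.2   1.69  0.11  1.    0.15]
go [ 1.4  0.  51. ] [ 0.04  0.13 -0.05]
```

Now I'll descend slowly to about 10 mm into the slot and check the forces.

Emit:
apply_moves(
  increments=[
    [[6,1,0,3,0,0,0],[6,1,0,6,0,0,0],[6,1,0,9,0,0,0],[6,1,0,12,0,0,0],[6,1,0,15,0,0,0]],
  ],
)

```text
t: 11.7
tool_pos: [0.519, -0.4039, 0.1277]
tool_rot: [0.0, 0.812, 0.583, -0.001]
contact_force: [0.4, -1.0, -0.4]
gripper_width: 0.0115
gripper_force: 40.0
```

```bash
python3 -c "
from h import *
st();go(.5195,-.4039,.0926,-18.6)"
```

```text
t 11.7 pos [ 0.519  -0.4039  0.1277] yang -18.64 tilt 0.12 F [ 0.4 -1.  -0.4] w 0.0115 39.99951269477606 j [ 0.71  0.48 -0.2   1.71  0.11  0.97  0.14]
go [ 0.2  0.5 35.1] [-0.02  0.12 -0.04]
```

Emit:
apply_moves(
  increments=[
    [[6,0,0,2,0,0,0],[6,0,0,4,0,0,0],[6,0,0,6,0,0,0],[6,0,0,8,0,0,0],[6,0,0,10,0,0,0]],
  ],
)

```text
t: 12.2
tool_pos: [0.5191, -0.404, 0.118]
tool_rot: [0.001, 0.812, 0.583, -0.001]
contact_force: [-0.9, 0.2, 0.3]
gripper_width: 0.0117
gripper_force: 40.0
```

Emit:
apply_moves(
  increments=[
    [[6,0,0,2,0,0,0],[6,0,0,4,0,0,0],[6,0,0,6,0,0,0],[6,0,0,8,0,0,0],[6,0,0,10,0,0,0]],
  ],
)

```text
t: 12.7
tool_pos: [0.5191, -0.404, 0.1079]
tool_rot: [0.001, 0.812, 0.583, -0.001]
contact_force: [-0.3, 0.0, 1.6]
gripper_width: 0.0117
gripper_force: 40.0
```

```bash
python3 -c "
from h import *
st();go(.5195,-.4039,.0926,-18.6)"
```

```text
t 12.7 pos [ 0.5191 -0.404   0.1079] yang -18.64 tilt 0.12 F [-0.3  0.   1.6] w 0.0117 39.99970983713865 j [ 0.71  0.5  -0.2   1.72  0.12  0.93  0.14]
go [ 0.2  0.3 15.3] [-0.01  0.12 -0.04]
```

Emit:
apply_moves(
  increments=[
    [[6,0,0,3,0,0,0],[6,0,0,6,0,0,0],[6,0,0,9,0,0,0],[6,0,0,12,0,0,0],[6,0,0,13,0,0,0]],
  ],
  squeeze=50,
)

```text
t: 13.2
tool_pos: [0.519, -0.404, 0.0947]
tool_rot: [0.0, 0.812, 0.583, -0.001]
contact_force: [0.4, -0.5, 3.2]
gripper_width: 0.0118
gripper_force: 50.0
```

Emit:
apply_moves(
  increments=[
    [[6,0,0,1,0,0,0],[6,0,0,2,0,0,0],[6,0,0,2.5,0,0,0],[6,0,0,2.5,0,0,0]],
  ],
)

```text
t: 13.6
tool_pos: [0.5191, -0.404, 0.0926]
tool_rot: [0.001, 0.812, 0.583, -0.001]
contact_force: [-0.4, 0.6, 2.8]
gripper_width: 0.0118
gripper_force: 50.0
```

Emit:
apply_moves(
  increments=[
    [[6,0,0,0.5,0,0,0],[6,0,0,1,0,0,0],[6,0,0,1,0,0,0]],
  ],
)

```text
t: 13.9
tool_pos: [0.5191, -0.4041, 0.0925]
tool_rot: [0.001, 0.812, 0.583, -0.001]
contact_force: [-3.7, 3.0, 15.2]
gripper_width: 0.0116
gripper_force: 50.0
```

Emit:
apply_moves(
  increments=[
    [[6,0,0,0.5,0,0,0],[6,0,0,1,0,0,0],[6,0,0,1,0,0,0]],
  ],
)

```text
t: 14.2
tool_pos: [0.5192, -0.4041, 0.0924]
tool_rot: [0.001, 0.812, 0.583, -0.001]
contact_force: [-7.7, 5.5, 27.8]
gripper_width: 0.0116
gripper_force: 50.0
```

The plate stops hard at 0.0925, the predicted seat height. I'll ease the push slightly and check by eye.

Emit:
apply_moves(
  increments=[
    [[6,0,0,-0.7,0,0,0],[6,0,0,-0.7,0,0,0],[6,0,0,-0.7,0,0,0]],
  ],
)

```text
t: 14.5
tool_pos: [0.5191, -0.4041, 0.0925]
tool_rot: [0.001, 0.812, 0.583, -0.001]
contact_force: [-5.9, 3.9, 17.5]
gripper_width: 0.0117
gripper_force: 50.0
```

```bash
python3 -c "
from h import *
st()
cv2.imwrite('pics/f.png',cv2.resize(robot.get_image('side')[120:280,180:340,::-1],None,fx=3.7,fy=3.7,interpolation=cv2.INTER_CUBIC))"
```

```text
t 14.5 pos [ 0.5191 -0.4041  0.0925] yang -18.65 tilt 0.14 F [-5.9  3.9 17.5] w 0.0117 50.00478453934193 j [ 0.71  0.52 -0.2   1.73  0.13  0.9   0.13]
```

View pics/f.png

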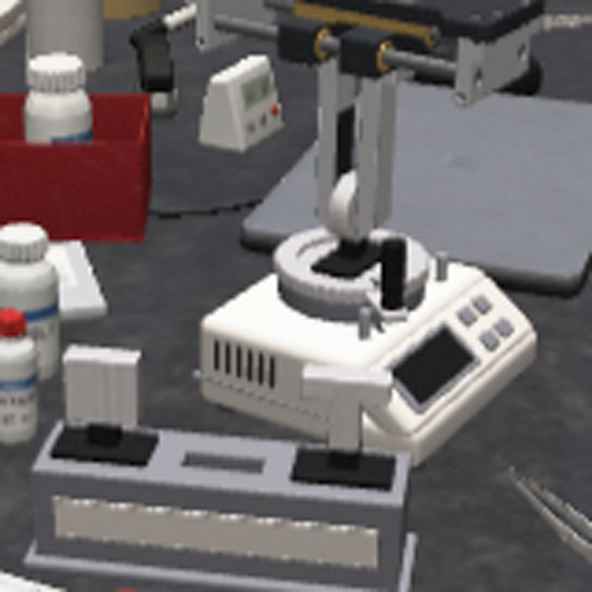

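The shoulder lies on the collar floor at (345,262) and the disc is still gripped. The knob is at the stop pin at (395,275), and the other two plates are still in the stand.

```bash
python3 -c "
from station import robot
print(robot.job_done())"
```

```text
the job is handed in; nothing more can be done
None
```

The job is handed in: the collar was turned to its locked stop, and the round-grip plate is seated flush on the collar floor, still held down in the gripper with about 17 N; the other two plates are still in the stand.

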